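# Clear the overfull sample tub and close it

### The arm

A 6-joint arm with a two-finger parallel gripper is mounted at the origin on the work surface. World frame = base frame: x ahead of the robot, y to its left, z up, the work surface at z = 0. Lengths are in m, angles in rad, forces in N, time in s.
With the tool pointing down it reaches from about 0.3 to 0.875 m from the base axis. Payload 6.4 kg.
Tool frame: the origin (TCP) lies midway between the tips of the shut fingers; the grasp point (between the pads) lies ctrl.grip_point_offset behind it (ctrl.grip_point_offset is the distance from the TCP to the grasp point, in m); z points along the fingers, y is the direction in which the jaws open and shut (so a half turn about z gives the same grasp; the last joint's range is limited). The gripper opens to 85 mm and grips with 20 to 120 N. Pads are 22 mm wide; open, the fingers measure 114 mm over their backs; the gripper's body (76 mm by 85 mm) begins 54 mm behind the grasp point. The pads swing forward as they close: fully open they stand 13 mm farther back than shut.
Start: joints at [-1.543, 0.181, 1.607, -0, 1.354, -0.206], TCP at [0.133, -0.559, 0.194] pointing down, gripper open.
Joint ranges: [-2.99, 2.99], [-0.89, 2.07], [0.3, 2.58], [-1.14, 4.28], [0, 2.63], [-3.12, 3.12]. Speed limits (rad/s): [2.57, 2.57, 3.01, 3.14, 3.14, 3.14].

### API

Orientations are given as a unit quaternion [w, x, y, z].
In Python, from bench import ctrl, viewer gives the robot as it stands.
- The arm moves only by the shell command python3 -m handwheel 'ROWS' [OPENING]. ROWS is JSON, a list of rows, each an object with "travel": the shift along the tool's x, y, z as a fraction of full scale, a list of three; "dr": the turn, a rotation vector about the tool's x, y, z as a fraction of full scale, a list of three. A call has 1 to 20 rows; each row shifts and turns the pose as measured when the row begins, along the tool's axes as they then stand; what a row does not reach is not made up. Full scale, the value 1, is 150 mm for a shift and 30 degrees for a turn. A row lasts 1/12 s, in which the tool goes at most 41.7 mm and 7.16 degrees, less where a joint would pass 70% of its speed; a pose out of reach is approached as far as the arm can. A call with a number of a shift or a turn outside -1 to 1 is refused whole. A call with a gripper value outside its range is refused whole. OPENING is the opening, from -1 (shut) to 1 (fully open), set as the call begins (- or left out, the last holds). The fingers move at their own pace and stop on an object; the grip force is fixed at half the most. Time passes only in rows, so rows that do not move let the fingers close. It gives the time, the measured TCP pose, the force and the opening at its end, in the units of the state.
- ctrl.get_obs(): the state, without advancing time (a new reading comes with each control period).
- viewer.camera(name): name is "side" or "top"; returns the picture (384x512x3 uint8, red, green, blue); there is no depth.
- viewer.get_calibration(name): a dict with "camera_matrix" (3x3 intrinsics, pixels), "R" (3x3) and "t" (3): a world point X has camera coordinates R X + t. Camera axes: x right, y down, z forward; pixel columns grow to the right and rows downward; lengths in m; the calibration is good to about 2 mm. A picture is of the moment at which its call begins. get_calibration takes no time and is no camera call.
- ctrl.hand_in(): hands the job in, once; it reports no verdict.
The state is a dict: "time_s": time; "q": joint angles; "dq": joint speeds; "joint_efforts": joint torques, N m; "eef_pos": TCP position; "eef_rot": TCP orientation; "wrist_force": force on the tool from outside, world axes, zero at the start; "torque": the same for the moment, N m; "opening": opening from 0.0 (shut) to 1.0 (fully open).
Only numpy, scipy, OpenCV 4.12 (cv2) and the standard library are available. Lean on these libraries where they do the work, as an engineer would, in place of code of your own. Each camera call takes 0.05 s, during which the arm holds its last target. There are 200 camera calls.

### The job

The yellow sample tub is too full to close: one bottle is tall and stands above the red fill line. Take that tall bottle out and stand it upright on the floor of the green bin, leaving the short bottles in the tub, then put the large yellow lid on the tub so that it sits flat and square, fully home on the rim, and let go. Set both down rather than dropping them, and leave the small lid, the tip box and the tube rack where they are.

Things in the scene. Friction and masses are not known exactly. Their poses are not given: they have to be found in the camera images.
- tub: Open square yellow tub, fixed to the bench. Outside 132 x 132 mm, 70 mm high, walls 4 mm, floor 4 mm thick; inside 124 x 124 mm. A flange round the rim makes the top 152 x 152 mm. Red fill line inside, 18 mm below the rim. Three bottles stand in it in any order. Origin: centre of the underside, on the bench; z up, x and y along the sides.
- tall_mid (a point): Centre, half-way up, of the tall upright white bottle with a blue screw cap: 105 mm tall, body 34 mm and cap 36 mm in diameter, the cap being the top 34 mm; about 90 g. z along the bottle to the cap. It starts in the tub, where its top stands about 40 mm above the rim: grip it by the cap, around 38 mm above this point, to keep the fingers clear of the rim.
- short_a_mid (a point): Centre, half-way up, of a short white bottle with a blue cap, 40 mm tall, 36 mm in diameter. Stands in the tub wholly below the fill line; it stays there.
- short_b_mid (a point): Same as short_a: the second short bottle, which stays in the tub.
- bin: Open square green bin, fixed to the bench, 140 x 140 mm outside, 45 mm high, walls and floor 4 mm, empty. Origin: centre of the underside, on the bench; x and y along the sides.
- lid_handle (a point): Middle of the red bar handle (84 mm along y, 18 mm thick along x, 24 mm high) over the centre of the large yellow lid, about 160 g, lying right way up on the bench. Plate 160 x 160 x 6 mm; plug beneath 96 x 96 mm, 12 mm deep (14 mm play each side in the tub). This point is 27 mm above the plate's top, 45 mm above the plug's underside, and 103 mm above the tub's underside when home. Any quarter turn fits.
- small_lid_handle (a point): Bystander: grip centre of the handle of a smaller yellow lid, 105 x 105 mm, same red handle, for another tub. Too small for this tub.
- tip_box: Bystander: red box of orange pipette tips, 85 x 115 mm, 66 mm high. Origin: centre of the underside.
- tube_rack: Bystander: aluminium rack with small capped tubes, 60 mm (x) x 200 mm (y), 82 mm high. Origin: centre of the underside.
Mind the look-alikes: they are no part of the job. What is shaped like the part that bears short_b_mid but pink is not meant.

How it is judged:
On the way, in this order (a step that is already met when the one before it is completed fails the run):
1. the tall bottle stands upright on the floor of the green bin, released (x of tall_mid in the frame of bin between -0.055 and 0.055 m and y of tall_mid in the frame of bin between -0.055 and 0.055 m and z of tall_mid in the frame of bin between 0.05 and 0.065 m and angle between tall_mid's own z axis and vertical below 0.18 rad and contact force between the fingers and tall below 0.3 N), for 0.2 s.
2. the large lid is home on the tub, flat and square (horizontal distance between lid_handle and tub below 0.021 m and z of lid_handle in the frame of tub between 0.098 and 0.108 m and angle between lid_handle's own z axis and vertical below 0.06 rad and (angle between the x axis of lid_handle and the x axis of tub, either way round below 0.21 rad or angle between the x axis of lid_handle and the y axis of tub, either way round below 0.21 rad)), for 0.2 s.
At the end, for the whole second after the job is handed in: Tall bottle upright (10 deg) on the green bin's floor; large lid home on the tub: centred within 21 mm, at rim height within 5 mm, flat within 3 deg, square within 12 deg in any quarter turn; both short bottles still in the tub; lid and tall bottle at rest (all of step 2 and x of tall_mid in the frame of bin between -0.055 and 0.055 m and y of tall_mid in the frame of bin between -0.055 and 0.055 m and z of tall_mid in the frame of bin between 0.05 and 0.065 m and angle between tall_mid's own z axis and vertical below 0.18 rad and x of short_a_mid in the frame of tub between -0.062 and 0.062 m and y of short_a_mid in the frame of tub between -0.062 and 0.062 m and x of short_b_mid in the frame of tub between -0.062 and 0.062 m and y of short_b_mid in the frame of tub between -0.062 and 0.062 m and z of short_a_mid in the frame of tub between 0 and 0.05 m and z of short_b_mid in the frame of tub between 0 and 0.05 m and linear speed of each of lid, tall below 0.02 m/s); the robot touches nothing.
It fails at once if a bystander (small lid, tip box, tube rack) is moved more than 30 mm (distance of any of small_lid_handle, tip_box, tube_rack from where it was at the start of the episode above 0.03 m).
It fails at once if the lid or the tall bottle is dropped (falls free faster than 0.7 m/s, about 25 mm) ((linear speed of lid above 0.7 m/s and contact force between the fingers and lid below 0.1 N) or (linear speed of tall above 0.7 m/s and contact force between the fingers and tall below 0.1 N)).
It also fails if it takes over 61 s, if anything falls off the work surface, if the arm or the gripper's body presses on something with over 40 N, if the wrist force passes 120 N, or if a joint passes its speed limit or range.

## Working session

There is one attempt and no reset: what is moved stays moved. The work goes in short steps, Python scripts to look and compute and a shell command to move; the robot and the scene stay as the last step left them, time stands still between calls to the robot, and variables do not carry over. Pictures are saved under pics/ and viewed, about 8 in all and at most 12, crops included, and the job is handed in when it is done.

```bash
mkdir -p pics; python3 - <<'E'
from bench import ctrl, viewer
import cv2
for n in("side","top"):
    im=viewer.camera(n); cv2.imwrite(f"pics/{n}0.png",cv2.resize(im[:,:,::-1],(800,600),interpolation=cv2.INTER_CUBIC))
    c=viewer.get_calibration(n); print(n,c)
print(ctrl.get_obs(),ctrl.grip_point_offset)
E
```

```text
side {'camera_matrix': array([[348.96568927,   0.        , 258.06533598],
       [  0.        , 348.96568927, 187.74142236],
       [  0.        ,   0.        ,   1.        ]]), 'R': array([[-0.89931869, -0.43717238,  0.01030592],
       [-0.25930807,  0.51415622, -0.817559  ],
       [ 0.35211536, -0.73791849, -0.57575262]]), 't': array([0.55082996, 0.22766742, 0.81031066])}
top {'camera_matrix': array([[409.00172897,   0.        , 257.77140928],
       [  0.        , 409.00172897, 192.37297987],
       [  0.        ,   0.        ,   1.        ]]), 'R': array([[-2.42935619e-04, -9.99960330e-01,  8.90388049e-03],
       [-9.84014952e-01, -1.34661102e-03, -1.78080769e-01],
       [ 1.78085694e-01, -8.80481369e-03, -9.83975589e-01]]), 't': array([-0.0129636 ,  0.62637127,  0.79331745])}
{'time_s': 0.1, 'q': array([-1.54331300e+00,  1.81458268e-01,  1.60790011e+00, -4.07050161e-06,
        1.35382442e+00, -2.06330589e-01]), 'dq': array([ 0.00108508, -0.00120144, -0.00268391,  0.00034332,  0.00058985,
        0.00074653]), 'joint_efforts': array([ 3.72230334e-04, -4.45879519e+01, -3.52235162e+01, -2.47075832e-04,
        4.17892355e-03,  2.39457870e-05]), 'eef_pos': array([ 0.13320425, -0.55878587,  0.19368289]), 'eef_rot': array([-7.92076673e-04,  9.93173796e-01,  1.16641238e-01,  6.90246256e-05]), 'wrist_force': array([ 1.08760828,  0.85832358, -0.43309903]), 'torque': array([-0.00974169,  0.02962747,  0.00395408]), 'opening': 0.9978700355611017} 0.0187
```

View pics/top0.png

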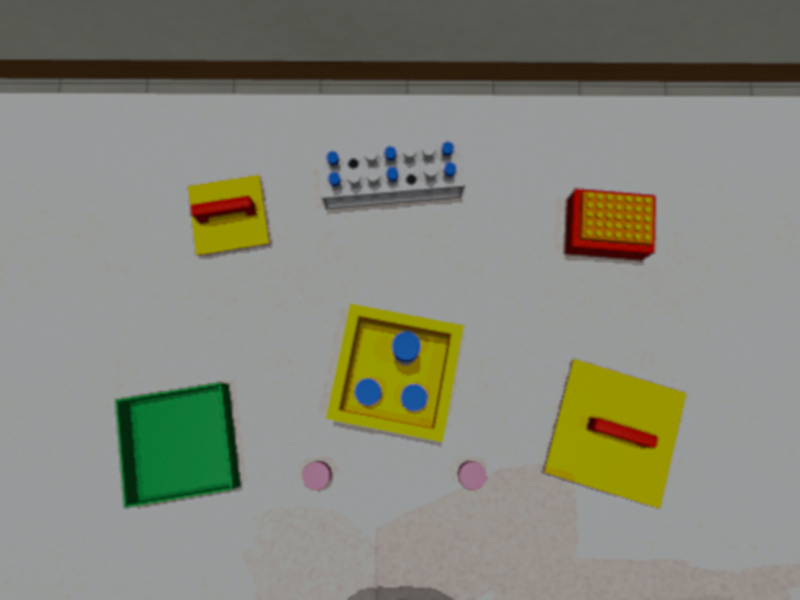

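View pics/side0.png

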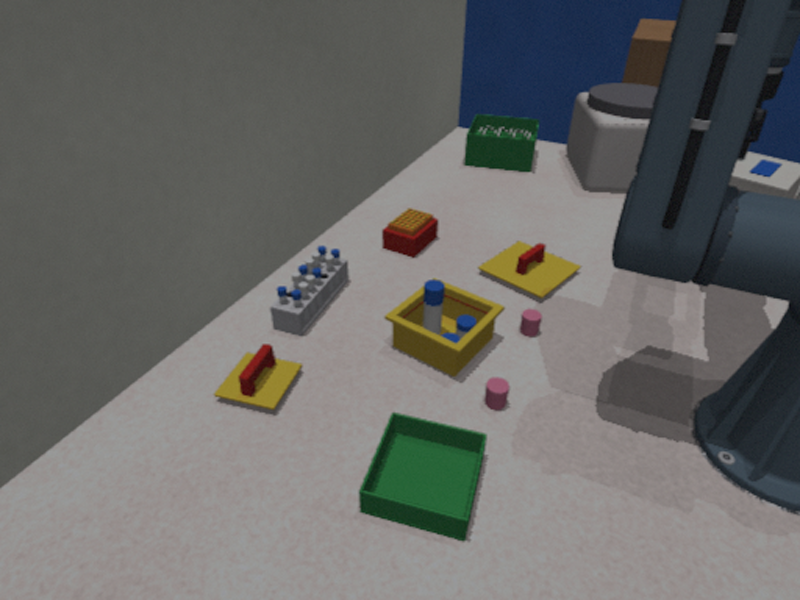

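Candidates for the tall bottle in the top view (800-px scale):
- The cap at (406,347) is the larger one, and in the side view at (434,290) it stands above the rim. This is the tall bottle.
- The caps at (368,391) and (414,398) are the short bottles.
- The pink decoys are at (316,475) and (472,475).

For the lid, the large one is at top (622,432), side (531,259). The small lid at (224,208) is a bystander. I'll check both choices in an enlarged crop.

```bash
cat > h.py <<'E'
import numpy as np, cv2
from scipy.optimize import least_squares
from bench import ctrl, viewer
C={n:viewer.get_calibration(n) for n in("side","top")}
def ray(n,p,s=1.5625):
    c=C[n]; d=c["R"].T@np.linalg.inv(c["camera_matrix"])@np.array([(p[0]+.5)/s-.5,(p[1]+.5)/s-.5,1]); return -c["R"].T@c["t"],d
def onz(n,p,z,s=1.5625):
    o,d=ray(n,p,s); return o+d*(z-o[2])/d[2]
def proj(n,X):
    c=C[n]; v=c["camera_matrix"]@(c["R"]@np.asarray(X)+c["t"]); return v[:2]/v[2]
def tri(a,b,s=1.5625):
    (o,d),(p,e)=ray("top",a,s),ray("side",b,s)
    k=np.linalg.lstsq(np.c_[d,-e],p-o,rcond=None)[0]; A,B=o+k[0]*d,p+k[1]*e
    return (A+B)/2,np.linalg.norm(A-B)
def crop(n,x,y,w,h,f):
    im=viewer.camera(n)[:,:,::-1]; return cv2.resize(im[y:y+h,x:x+w],None,fx=f,fy=f,interpolation=cv2.INTER_CUBIC)
E
python3 - <<'E'
from h import *
a=np.hstack([crop("top",200,190,100,100,4),crop("top",345,225,100,100,4)])[:300*2]
b=np.hstack([crop("side",245,165,80,40,5)[:200],crop("side",300,145,80,40,5)])
cv2.imwrite("pics/c1.png",np.vstack([a,b]))
for nm,cs,z in(("tub",[(350,305),(463,324),(443,442),(328,420)],.07),("bin",[(117,400),(228,384),(240,487),(125,506)],.045),("lid",[(573,360),(686,393),(660,507),(544,474)],.018)):
    P=np.array([onz("top",p,z)[:2] for p in cs]); m=P.mean(0); e=P[1]-P[0]
    print(nm,m.round(4),[np.linalg.norm(P[i]-P[i-1]).round(3) for i in range(4)],"edge ang",np.degrees(np.arctan2(e[1],e[0])).round(1),np.degrees(np.arctan2(*(P[2]-P[3])[::-1])).round(1))
print("cap",tri((406,346),(434,286)),"handle",tri((622,431),(531,257)))
E
```

```text
tub [ 0.5315 -0.0035] [np.float64(0.15), np.float64(0.149), np.float64(0.152), np.float64(0.148)] edge ang -99.6 -100.6
bin [0.4409 0.2784] [np.float64(0.135), np.float64(0.145), np.float64(0.132), np.float64(0.146)] edge ang -81.8 -80.9
lid [ 0.4538 -0.2989] [np.float64(0.158), np.float64(0.158), np.float64(0.156), np.float64(0.157)] edge ang -106.4 -105.6
cap (array([ 0.56116602, -0.01562488,  0.10693594]), np.float64(0.0010749515647637468)) handle (array([ 0.45569826, -0.29942436,  0.04160412]), np.float64(0.0013735090308540472))
```

View pics/c1.png

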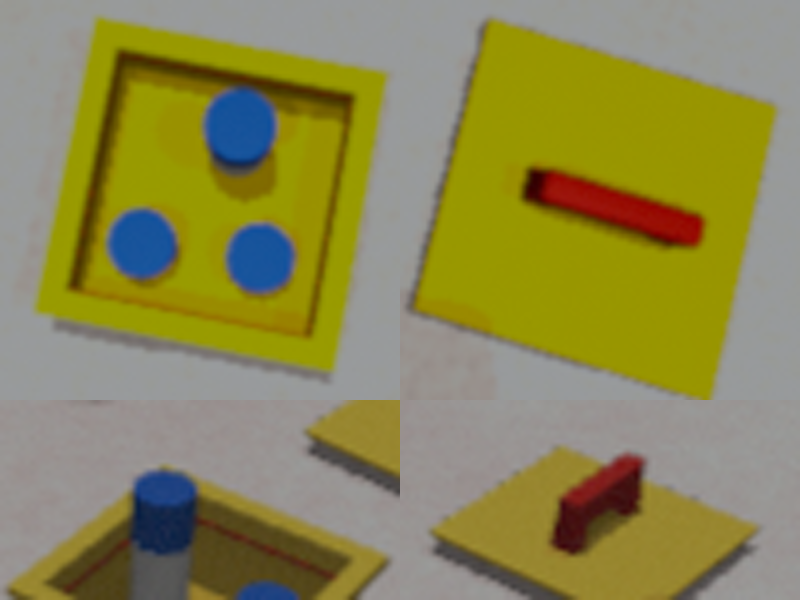

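The crop confirms both choices. The tall cap's top is at crop (240,123), the short caps are at (142,243) and (260,258), and the large lid handle's top centre is at (624,203). Next I'll refine these positions.

```bash
cat >> h.py <<'E'
from scipy.spatial.transform import Rotation as Ro
def goal(x,y,z,yaw):
    "tool deltas to TCP x,y,z with tool x axis at yaw (deg), tool down"
    o=ctrl.get_obs(); w=np.array(o["eef_rot"]); R=Ro.from_quat(w[[1,2,3,0]])
    T=Ro.from_matrix(np.c_[[np.cos(np.radians(yaw)),np.sin(np.radians(yaw)),0],[np.sin(np.radians(yaw)),-np.cos(np.radians(yaw)),0],[0,0,-1]])
    dr=(R.inv()*T).as_rotvec(degrees=True); d=np.array([x,y,z])-o["eef_pos"]
    print("t",round(o["time_s"],2),"now",o["eef_pos"].round(4),"F",o["wrist_force"].round(1),"open",round(o["opening"],3))
    print("travel now-axes",(R.inv().apply(d)/.15).round(3),"goal-axes",(T.inv().apply(d)/.15).round(3),"dr",(dr/30).round(3))
E
python3 - <<'E'
from h import *
print("cap top",tri((260,220.7),(278,182.6),1)); print("handle top",tri((401,275.8),(340.8,161.4),1))
a,b=onz("top",(345+145/4,225+185/4),.057,1),onz("top",(345+302/4,225+222/4),.057,1)
print("handle dir",np.degrees(np.arctan2(*(b-a)[1::-1])),np.linalg.norm(b-a))
for n,off,f,cs,z in(("tub",(200,190),4,[(98,17),(386,72),(334,374),(38,312)],.07),("lid",(345,225),4,[(86,18),(376,105),(312,402),(12,310)],.018)):
    P=np.array([onz("top",(off[0]+p[0]/f,off[1]+p[1]/f),z,1)[:2] for p in cs]); print(n,P.mean(0),[round(np.degrees(np.arctan2(*(P[i]-P[i-1])[::-1]))%90,1) for i in range(4)])
print("bin rim tri:",[tri(a,b) for a,b in(((117,400),(468,532)),((228,384),(362,490)))])
goal(.561,-.0156,.194,80)
E
```

```text
cap top (array([ 0.56131863, -0.01655219,  0.10737824]), np.float64(0.0007649778551850399))
handle top (array([ 0.45490069, -0.30247981,  0.05148642]), np.float64(0.002890000367674471))
handle dir -103.1738430500265 0.08000803747221485
tub [ 0.53140702 -0.00397044] [np.float64(79.5), np.float64(79.1), np.float64(79.4), np.float64(78.4)]
lid [ 0.45400207 -0.2993102 ] [np.float64(73.2), np.float64(73.1), np.float64(73.4), np.float64(73.2)]
bin rim tri: [(array([0.42667465, 0.35519887, 0.03448615]), np.float64(0.14096189605009102)), (array([ 0.53935742,  0.26452208, -0.11258555]), np.float64(0.030817815654563773))]
t 0.3 now [ 0.1332 -0.5591  0.1941] F [-0.3 -0.8  0.2] open 1.003
travel now-axes [ 3.614e+00 -2.864e+00  3.000e-03] goal-axes [4.064e+00 2.179e+00 1.000e-03] dr [-1.00e-03 -1.00e-03 -2.22e+00]
```

```bash
python3 -m handwheel '[{"travel":[0,0,0],"dr":[0,0,-0.222]},{"travel":[0,0,0],"dr":[0,0,-0.222]},{"travel":[0,0,0],"dr":[0,0,-0.222]},{"travel":[0,0,0],"dr":[0,0,-0.222]},{"travel":[0,0,0],"dr":[0,0,-0.222]},{"travel":[0,0,0],"dr":[0,0,-0.222]},{"travel":[0,0,0],"dr":[0,0,-0.222]},{"travel":[0,0,0],"dr":[0,0,-0.222]},{"travel":[0,0,0],"dr":[0,0,-0.222]},{"travel":[0,0,0],"dr":[0,0,-0.222]}]' 1
python3 - <<'E'
from h import *
goal(.561,-.016,.194,79)
print("bin rim:",[tri(a,b) for a,b in(((117,400),(362,490)),((228,384),(395,417)),((240,487),(487,433)),((125,506),(468,532)))])
E
```

```text
time_s: 1.13
eef_pos: [0.1332, -0.5583, 0.1931]
eef_rot: [-0.001, 0.749, 0.663, 0.001]
wrist_force: [0.4, -0.5, -0.4]
opening: 0.999
t 1.13 now [ 0.1332 -0.5583  0.1931] F [ 0.4 -0.5 -0.4] open 0.999
travel now-axes [3.936e+00 2.391e+00 3.000e-03] goal-axes [ 4.093  2.11  -0.006] dr [-0.001 -0.005  0.134]
bin rim: [(array([0.49621518, 0.36151885, 0.04300636]), np.float64(0.0004805547188864755)), (array([0.51851568, 0.22175645, 0.02835819]), np.float64(0.001122339036908404)), (array([0.38508864, 0.19732245, 0.03697269]), np.float64(0.001299639103024564)), (array([0.35911237, 0.34675041, 0.02742619]), np.float64(0.00419377732391924))]
```

```bash
python3 -m handwheel '[{"travel":[0,0,0],"dr":[0,0,0.134]},{"travel":[0.22,0.113,0],"dr":[0,0,0]},{"travel":[0.22,0.113,0],"dr":[0,0,0]},{"travel":[0.22,0.113,0],"dr":[0,0,0]},{"travel":[0.22,0.113,0],"dr":[0,0,0]},{"travel":[0.22,0.113,0],"dr":[0,0,0]},{"travel":[0.22,0.113,0],"dr":[0,0,0]},{"travel":[0.22,0.113,0],"dr":[0,0,0]},{"travel":[0.22,0.113,0],"dr":[0,0,0]},{"travel":[0.22,0.113,0],"dr":[0,0,0]},{"travel":[0.22,0.113,0],"dr":[0,0,0]},{"travel":[0.22,0.113,0],"dr":[0,0,0]},{"travel":[0.22,0.113,0],"dr":[0,0,0]},{"travel":[0.22,0.113,0],"dr":[0,0,0]},{"travel":[0.22,0.113,0],"dr":[0,0,0]},{"travel":[0.22,0.113,0],"dr":[0,0,0]},{"travel":[0.22,0.113,0],"dr":[0,0,0]},{"travel":[0.22,0.113,0],"dr":[0,0,0]}]' 1
python3 -c "
from h import *
goal(.561,-.016,.194,79)"
```

```text
time_s: 2.63
eef_pos: [0.533, -0.0438, 0.1943]
eef_rot: [0.003, 0.774, 0.634, 0.001]
wrist_force: [0.5, -0.1, 0.2]
opening: 0.998
t 2.63 now [ 0.533  -0.0438  0.1943] F [ 0.5 -0.1  0.2] open 0.998
travel now-axes [0.219 0.146 0.002] goal-axes [0.218 0.148 0.002] dr [ 0.01   0.006 -0.013]
```

```bash
python3 -m handwheel '[{"travel":[0.11,0.074,0],"dr":[0,0,0]},{"travel":[0.11,0.074,0],"dr":[0,0,0]},{"travel":[0,0,0.15],"dr":[0,0,0]},{"travel":[0,0,0.15],"dr":[0,0,0]},{"travel":[0,0,0],"dr":[0,0,0]},{"travel":[0,0,0],"dr":[0,0,0]}]' 1
python3 -c "
from h import *
goal(.561,-.016,.073,79)
cv2.imwrite('pics/c2.png',np.hstack([crop('top',200,170,100,100,4),crop('side',235,120,100,100,4)]))"
```

```text
time_s: 3.13
eef_pos: [0.568, -0.0053, 0.1493]
eef_rot: [0.004, 0.77, 0.638, 0.003]
wrist_force: [-0.7, -0.6, 0.1]
opening: 1.0
t 3.13 now [ 0.568  -0.0053  0.1493] F [-0.7 -0.6  0.1] open 1.0
travel now-axes [-0.079 -0.038  0.509] goal-axes [-0.079 -0.032  0.509] dr [0.019 0.001 0.01 ]
```

View pics/c2.png

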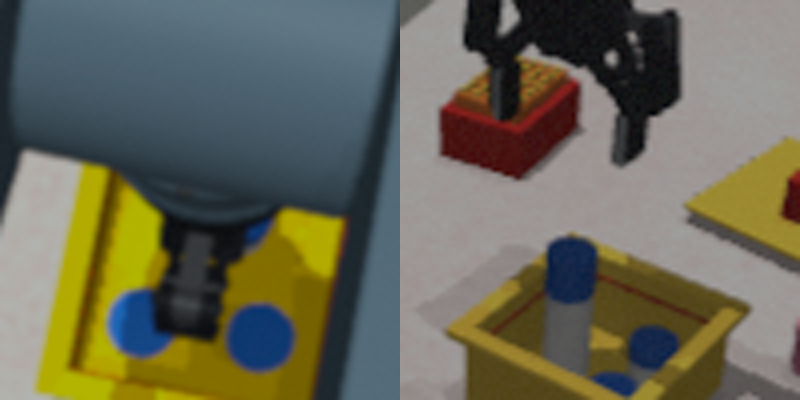

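The picture shows the open fingers above the tall cap, which is at side crop (572,270) and slightly off. I'll correct for that, descend and grip.

```bash
python3 -m handwheel '[{"travel":[-0.079,-0.034,0],"dr":[0.019,0,0.01]},{"travel":[0,0,0],"dr":[0,0,0]},{"travel":[0,0,0.1],"dr":[0,0,0]},{"travel":[0,0,0],"dr":[0,0,0]},{"travel":[0,0,0],"dr":[0,0,0]}]' 1
python3 -c "
from h import *
goal(.561,-.016,.073,79)"
```

```text
time_s: 3.65
eef_pos: [0.5627, -0.0209, 0.1409]
eef_rot: [0.004, 0.773, 0.634, 0.002]
wrist_force: [0.1, -0.1, -0.4]
opening: 0.997
t 3.65 now [ 0.5627 -0.0209  0.1409] F [ 0.1 -0.1 -0.4] open 0.997
travel now-axes [ 0.03  -0.021  0.453] goal-axes [ 0.03  -0.017  0.453] dr [ 0.016  0.003 -0.01 ]
```

```bash
python3 -m handwheel '[{"travel":[0.025,-0.018,0.1],"dr":[0.016,0,-0.01]},{"travel":[0,0,0.12],"dr":[0,0,0]},{"travel":[0,0,0.12],"dr":[0,0,0]},{"travel":[0,0,0.1],"dr":[0,0,0]},{"travel":[0,0,0],"dr":[0,0,0]},{"travel":[0,0,0],"dr":[0,0,0]}]' 1
python3 -c "
from h import *
goal(.561,-.016,.073,79)"
```

```text
time_s: 4.15
eef_pos: [0.5628, -0.0171, 0.0745]
eef_rot: [0.002, 0.772, 0.636, 0.001]
wrist_force: [0.1, 0.2, -0.5]
opening: 1.001
t 4.15 now [ 0.5628 -0.0171  0.0745] F [ 0.1  0.2 -0.5] open 1.001
travel now-axes [ 0.005 -0.013  0.01 ] goal-axes [ 0.005 -0.013  0.01 ] dr [ 0.009  0.003 -0.   ]
```

Now close the fingers, then lift slowly.

```bash
python3 -m handwheel '[{"travel":[0,0,0],"dr":[0,0,0]},{"travel":[0,0,0],"dr":[0,0,0]},{"travel":[0,0,0],"dr":[0,0,0]},{"travel":[0,0,0],"dr":[0,0,0]},{"travel":[0,0,0],"dr":[0,0,0]},{"travel":[0,0,0],"dr":[0,0,0]},{"travel":[0,0,0],"dr":[0,0,0]},{"travel":[0,0,0],"dr":[0,0,0]},{"travel":[0,0,0],"dr":[0,0,0]},{"travel":[0,0,0],"dr":[0,0,0]},{"travel":[0,0,0],"dr":[0,0,0]},{"travel":[0,0,0],"dr":[0,0,0]}]' -1
python3 -m handwheel '[{"travel":[0,0,-0.05],"dr":[0,0,0]},{"travel":[0,0,-0.1],"dr":[0,0,0]},{"travel":[0,0,-0.1],"dr":[0,0,0]},{"travel":[0,0,-0.1],"dr":[0,0,0]},{"travel":[0,0,-0.1],"dr":[0,0,0]},{"travel":[0,0,-0.1],"dr":[0,0,0]},{"travel":[0,0,-0.1],"dr":[0,0,0]},{"travel":[0,0,-0.1],"dr":[0,0,0]},{"travel":[0,0,-0.05],"dr":[0,0,0]},{"travel":[0,0,0],"dr":[0,0,0]},{"travel":[0,0,0],"dr":[0,0,0]}]'
python3 -c "
from h import *
goal(.440,.280,.19,79)
cv2.imwrite('pics/c3.png',cv2.resize(viewer.camera('side')[60:260,180:380,::-1],None,fx=2.5,fy=2.5))"
```

```text
time_s: 5.15
eef_pos: [0.5657, -0.0174, 0.0792]
eef_rot: [0.005, 0.772, 0.636, 0.003]
wrist_force: [-1.4, 0.4, 0.3]
opening: -0.001
time_s: 6.07
eef_pos: [0.5634, -0.0166, 0.2081]
eef_rot: [0.005, 0.772, 0.636, 0.003]
wrist_force: [-0.2, -0.2, -0.2]
opening: 0.001
t 6.07 now [ 0.5634 -0.0166  0.2081] F [-0.2 -0.2 -0.2] open 0.001
travel now-axes [ 1.785 -1.186  0.106] goal-axes [ 1.784 -1.185  0.121] dr [0.02  0.003 0.001]
```

View pics/c3.png

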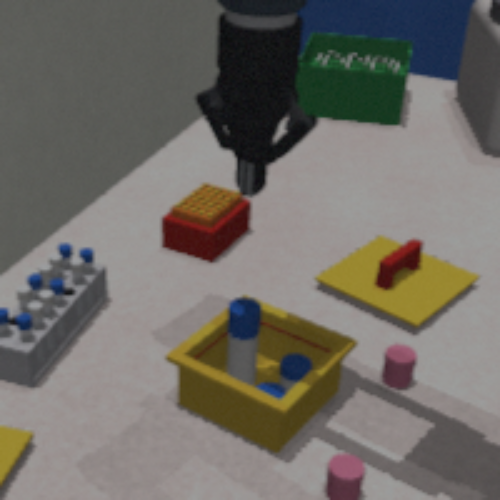

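The gripper shut on nothing: the fingertips at crop (252,190) are empty and the bottle still stands at (244,305). I'll compare projected and seen positions to find out why.

```bash
python3 - <<'E'
from h import *
o=ctrl.get_obs(); print("tcp proj side",proj("side",o["eef_pos"]),"seen",(280.8,136.8)); print("tcp proj top",proj("top",o["eef_pos"]))
for z in(.004,.075,.109): print(z,proj("side",(.5613,-.0165,z)),proj("top",(.5613,-.0165,z)))
R=Ro.from_quat(o["eef_rot"][[1,2,3,0]]).as_matrix(); print(R.round(3))
print(viewer.get_calibration("side")["t"])
cv2.imwrite('pics/c4.png',np.hstack([crop('side',230,100,80,120,5),crop('top',200,130,80,120,5)]))
E
```

```text
tcp proj side [278.80925677 150.19216927] seen (280.8, 136.8)
tcp proj top [260.96022757 213.13165724]
0.004 [276.33841396 211.86600408] [259.35088252 226.10226714]
0.075 [277.36438551 192.14116413] [259.8009748  222.66788181]
0.109 [277.88672003 182.0990097 ] [260.0448376  220.80711045]
[[ 0.191  0.982  0.01 ]
 [ 0.982 -0.191 -0.004]
 [-0.002  0.01  -1.   ]]
[0.55082996 0.22766742 0.81031066]
```

View pics/c4.png

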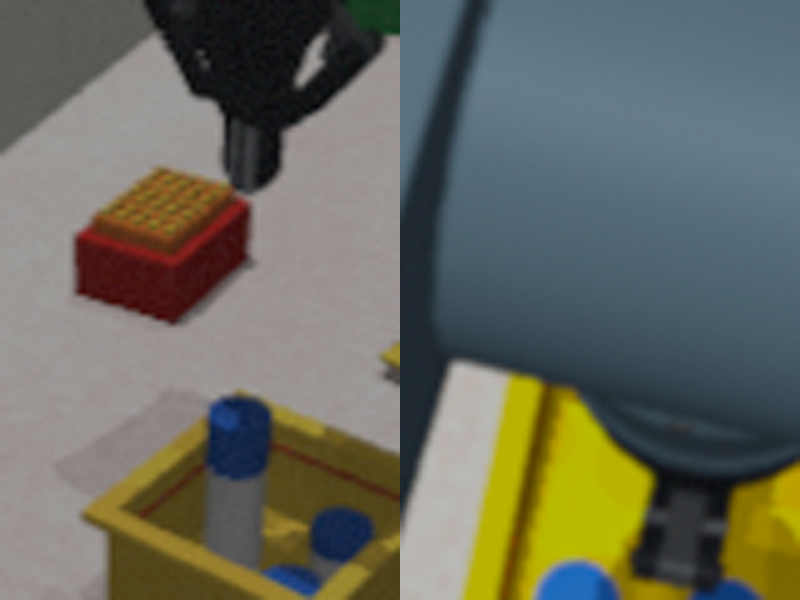

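Seen against projected, the fingertips are about 12.6 px too high in the side view, with the column matching. The real tips are therefore about 38 mm above the reported TCP, and the fingers closed over the cap. The second picture (c2) shows the same offset. I'll reopen and descend with that correction, watching the wrist force.

```bash
python3 -m handwheel '[{"travel":[0,0,0],"dr":[0.02,0,0]},{"travel":[0,0,0],"dr":[0,0,0]},{"travel":[0,0,0],"dr":[0,0,0]},{"travel":[0,0,0],"dr":[0,0,0]},{"travel":[0,0,0],"dr":[0,0,0]},{"travel":[0,0,0],"dr":[0,0,0]},{"travel":[0,0,0],"dr":[0,0,0]},{"travel":[0,0,0],"dr":[0,0,0]},{"travel":[0,0,0.15],"dr":[0,0,0]},{"travel":[0,0,0.15],"dr":[0,0,0]},{"travel":[0,0,0.15],"dr":[0,0,0]},{"travel":[0,0,0.15],"dr":[0,0,0]},{"travel":[0,0,0.15],"dr":[0,0,0]},{"travel":[0,0,0],"dr":[0,0,0]},{"travel":[0,0,0],"dr":[0,0,0]}]' 1
python3 -c "
from h import *
goal(.561,-.0165,.036,79)"
```

```text
time_s: 7.47
eef_pos: [0.5625, -0.0167, 0.0895]
eef_rot: [-0.001, 0.772, 0.636, -0.002]
wrist_force: [1.0, 0.2, 0.6]
opening: 0.999
t 7.47 now [ 0.5625 -0.0167  0.0895] F [1.  0.2 0.6] open 0.999
travel now-axes [-0.    -0.009  0.357] goal-axes [-0.001 -0.01   0.357] dr [-0.006  0.003  0.   ]
```

```bash
python3 -m handwheel '[{"travel":[0,-0.01,0.08],"dr":[0,0,0]},{"travel":[0,0,0.08],"dr":[0,0,0]},{"travel":[0,0,0.06],"dr":[0,0,0]},{"travel":[0,0,0.06],"dr":[0,0,0]},{"travel":[0,0,0.06],"dr":[0,0,0]},{"travel":[0,0,0.03],"dr":[0,0,0]},{"travel":[0,0,0],"dr":[0,0,0]}]' 1
python3 -c "
from h import *
goal(.561,-.0165,.036,79)
cv2.imwrite('pics/c5.png',crop('side',230,120,100,100,5))"
```

```text
time_s: 8.05
eef_pos: [0.5643, -0.0172, 0.0335]
eef_rot: [0.002, 0.772, 0.636, 0.001]
wrist_force: [-0.2, 0.4, -0.5]
opening: 0.998
t 8.05 now [ 0.5643 -0.0172  0.0335] F [-0.2  0.4 -0.5] open 0.998
travel now-axes [ 0.    -0.022 -0.017] goal-axes [ 0.    -0.022 -0.017] dr [0.009 0.004 0.001]
```

View pics/c5.png

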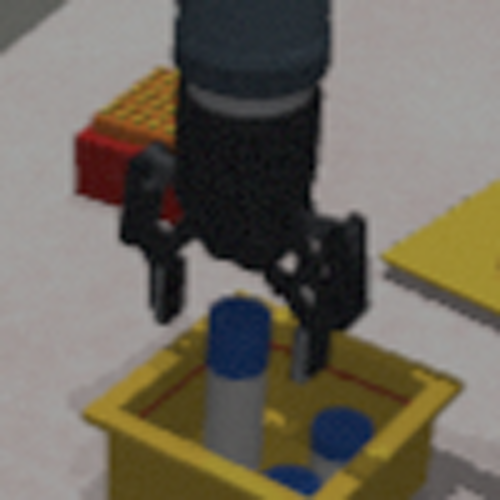

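The fingers now straddle the cap: the tips are at (165,320) and (305,380), and the cap runs from 300 to 375 at column 240. I'll close here.

```bash
python3 -m handwheel '[{"travel":[0,-0.02,0],"dr":[0,0,0]},{"travel":[0,0,0],"dr":[0,0,0]},{"travel":[0,0,0],"dr":[0,0,0]},{"travel":[0,0,0],"dr":[0,0,0]},{"travel":[0,0,0],"dr":[0,0,0]},{"travel":[0,0,0],"dr":[0,0,0]},{"travel":[0,0,0],"dr":[0,0,0]},{"travel":[0,0,0],"dr":[0,0,0]},{"travel":[0,0,0],"dr":[0,0,0]},{"travel":[0,0,0],"dr":[0,0,0]},{"travel":[0,0,0],"dr":[0,0,0]}]' -1
python3 -c "
from h import *
goal(.561,-.0165,.036,79)"
```

```text
time_s: 9.02
eef_pos: [0.5624, -0.0168, 0.0356]
eef_rot: [0.004, 0.771, 0.636, 0.002]
wrist_force: [-1.3, -0.1, -0.4]
opening: 0.404
t 9.02 now [ 0.5624 -0.0168  0.0356] F [-1.3 -0.1 -0.4] open 0.404
travel now-axes [ 0.    -0.009 -0.003] goal-axes [ 0.    -0.009 -0.003] dr [0.014 0.004 0.001]
```

It's gripped: the opening is 0.404, about 34 mm. Lift.

```bash
python3 -m handwheel '[{"travel":[0,0,-0.05],"dr":[0,0,0]},{"travel":[0,0,-0.08],"dr":[0,0,0]},{"travel":[0,0,-0.1],"dr":[0,0,0]},{"travel":[0,0,-0.1],"dr":[0,0,0]},{"travel":[0,0,-0.1],"dr":[0,0,0]},{"travel":[0,0,-0.1],"dr":[0,0,0]},{"travel":[0,0,-0.1],"dr":[0,0,0]},{"travel":[0,0,-0.1],"dr":[0,0,0]},{"travel":[0,0,-0.08],"dr":[0,0,0]},{"travel":[0,0,-0.05],"dr":[0,0,0]},{"travel":[0,0,0],"dr":[0.014,0,0]},{"travel":[0,0,0],"dr":[0,0,0]}]'
python3 -c "
from h import *
goal(.440,.280,.16,79)"
```

```text
time_s: 10.02
eef_pos: [0.5621, -0.0163, 0.1816]
eef_rot: [0.003, 0.771, 0.636, 0.001]
wrist_force: [0.0, 0.3, -2.1]
opening: 0.406
t 10.02 now [ 0.5621 -0.0163  0.1816] F [ 0.   0.3 -2.1] open 0.406
travel now-axes [ 1.785 -1.175  0.133] goal-axes [ 1.784 -1.176  0.144] dr [0.011 0.004 0.001]
```

```bash
python3 -m handwheel '[{"travel":[0.06,-0.04,0],"dr":[0,0,0]},{"travel":[0.12,-0.08,0],"dr":[0,0,0]},{"travel":[0.12,-0.08,0],"dr":[0,0,0]},{"travel":[0.12,-0.08,0],"dr":[0,0,0]},{"travel":[0.12,-0.08,0],"dr":[0,0,0]},{"travel":[0.12,-0.08,0],"dr":[0,0,0]},{"travel":[0.12,-0.08,0],"dr":[0,0,0]},{"travel":[0.12,-0.08,0],"dr":[0,0,0]},{"travel":[0.12,-0.08,0],"dr":[0,0,0]},{"travel":[0.12,-0.08,0],"dr":[0,0,0]},{"travel":[0.12,-0.08,0],"dr":[0,0,0]},{"travel":[0.12,-0.08,0],"dr":[0,0,0]},{"travel":[0.12,-0.08,0],"dr":[0,0,0]},{"travel":[0.12,-0.08,0],"dr":[0,0,0]},{"travel":[0.12,-0.07,0],"dr":[0,0,0]},{"travel":[0.06,-0.04,0],"dr":[0,0,0]},{"travel":[0,0,0],"dr":[0,0,0]},{"travel":[0,0,0],"dr":[0,0,0]}]'
python3 -c "
from h import *
goal(.440,.280,.0365,79)"
```

```text
time_s: 11.52
eef_pos: [0.4119, 0.302, 0.1629]
eef_rot: [-0.007, 0.771, 0.636, -0.013]
wrist_force: [-1.0, 0.2, -0.6]
opening: 0.407
t 11.52 now [0.4119 0.302  0.1629] F [-1.   0.2 -0.6] open 0.407
travel now-axes [-0.099  0.235  0.838] goal-axes [-0.108  0.212  0.843] dr [-0.054  0.022  0.001]
```

```bash
python3 -m handwheel '[{"travel":[-0.03,0.06,0],"dr":[-0.054,0.022,0]},{"travel":[-0.03,0.06,0],"dr":[0,0,0]},{"travel":[-0.03,0.06,0.05],"dr":[0,0,0]},{"travel":[-0.01,0.02,0.1],"dr":[0,0,0]},{"travel":[0,0,0.1],"dr":[0,0,0]},{"travel":[0,0,0.1],"dr":[0,0,0]},{"travel":[0,0,0.1],"dr":[0,0,0]},{"travel":[0,0,0],"dr":[0,0,0]},{"travel":[0,0,0],"dr":[0,0,0]}]'
python3 -c "
from h import *
goal(.440,.280,.0365,79)"
```

```text
time_s: 12.27
eef_pos: [0.4459, 0.2705, 0.0897]
eef_rot: [0.0, 0.775, 0.632, -0.002]
wrist_force: [0.6, -0.8, -0.3]
opening: 0.407
t 12.27 now [0.4459 0.2705 0.0897] F [ 0.6 -0.8 -0.3] open 0.407
travel now-axes [ 0.056 -0.051  0.354] goal-axes [ 0.055 -0.051  0.354] dr [-0.004  0.007 -0.019]
```

```bash
python3 -m handwheel '[{"travel":[0.04,-0.03,0.04],"dr":[0,0,0]},{"travel":[0,0,0.06],"dr":[0,0,0]},{"travel":[0,0,0.06],"dr":[0,0,0]},{"travel":[0,0,0.06],"dr":[0,0,0]},{"travel":[0,0,0.04],"dr":[0,0,0]},{"travel":[0,0,0.02],"dr":[0,0,0]},{"travel":[0,0,0],"dr":[0,0,0]},{"travel":[0,0,0],"dr":[0,0,0]}]'
python3 -c "
from h import *
goal(.440,.280,.0365,79)"
```

```text
time_s: 12.93
eef_pos: [0.4445, 0.2772, 0.045]
eef_rot: [0.001, 0.775, 0.632, -0.001]
wrist_force: [-0.4, -0.4, -1.1]
opening: 0.409
t 12.93 now [0.4445 0.2772 0.045 ] F [-0.4 -0.4 -1.1] open 0.409
travel now-axes [ 0.013 -0.033  0.057] goal-axes [ 0.013 -0.033  0.057] dr [-0.     0.005 -0.022]
```

```bash
python3 -m handwheel '[{"travel":[0,0,0.02],"dr":[0,0,0]},{"travel":[0,0,0.02],"dr":[0,0,0]},{"travel":[0,0,0.02],"dr":[0,0,0]},{"travel":[0,0,0],"dr":[0,0,0]},{"travel":[0,0,0],"dr":[0,0,0]},{"travel":[0,0,0],"dr":[0,0,0]}]'
python3 -c "
from h import *
goal(.440,.280,.0365,79)
cv2.imwrite('pics/c6.png',np.hstack([crop('side',215,230,110,110,4),crop('top',65,230,110,110,4)]))"
```

```text
time_s: 13.43
eef_pos: [0.4455, 0.2776, 0.0363]
eef_rot: [0.001, 0.775, 0.632, -0.0]
wrist_force: [0.5, -0.2, -1.7]
opening: 0.409
t 13.43 now [0.4455 0.2776 0.0363] F [ 0.5 -0.2 -1.7] open 0.409
travel now-axes [ 0.008 -0.039 -0.002] goal-axes [ 0.009 -0.039 -0.002] dr [ 0.004  0.003 -0.021]
```

View pics/c6.png

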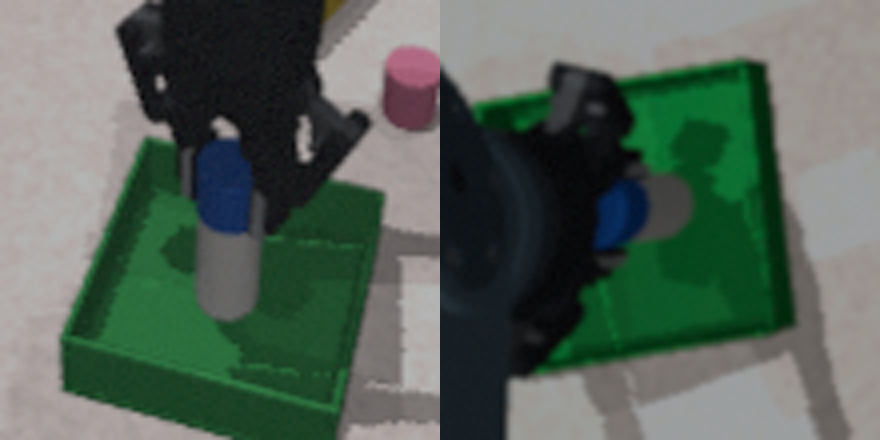

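The picture shows the bottle upright in the middle of the bin, with its base near side crop (228,318). The height matches the pick height to within 1 mm. I'll ease down a touch more and check for contact.

```bash
python3 -m handwheel '[{"travel":[0,0,0.015],"dr":[0,0,0]},{"travel":[0,0,0],"dr":[0,0,0]},{"travel":[0,0,0],"dr":[0,0,0]}]'
python3 -c "
from h import *
goal(.440,.280,.0365,79)
print(proj('side',(.4445,.278,.004)),proj('side',(.4445,.278,.109)))"
```

```text
time_s: 13.78
eef_pos: [0.4469, 0.2784, 0.036]
eef_rot: [0.002, 0.775, 0.632, 0.002]
wrist_force: [0.0, -0.2, -1.2]
opening: 0.409
t 13.78 now [0.4469 0.2784 0.036 ] F [ 0.  -0.2 -1.2] open 0.409
travel now-axes [ 0.001 -0.047 -0.003] goal-axes [ 0.002 -0.047 -0.003] dr [ 0.009 -0.001 -0.021]
[271.66315401 303.57757751] [273.37959229 270.73620242]
```

```bash
python3 -m handwheel '[{"travel":[0,-0.02,0.02],"dr":[0.009,0,0]},{"travel":[0,0,0.02],"dr":[0,0,0]},{"travel":[0,0,0],"dr":[0,0,0]}]'
python3 -c "
from h import *
goal(.440,.280,.0365,79)"
```

```text
time_s: 14.03
eef_pos: [0.4476, 0.28, 0.0363]
eef_rot: [0.001, 0.775, 0.632, 0.003]
wrist_force: [0.2, 0.9, -2.1]
opening: 0.412
t 14.03 now [0.4476 0.28   0.0363] F [ 0.2  0.9 -2.1] open 0.412
travel now-axes [-0.01  -0.05  -0.002] goal-axes [-0.01  -0.05  -0.001] dr [ 0.01  -0.005 -0.02 ]
```

```bash
python3 -m handwheel '[{"travel":[0,-0.02,0.02],"dr":[0,0,0]},{"travel":[0,-0.02,0.03],"dr":[0,0,0]},{"travel":[0,0,0.03],"dr":[0,0,0]}]'
python3 -c "
from h import *
goal(.440,.280,.0365,79)
cv2.imwrite('pics/c7.png',crop('side',240,250,70,90,6))"
```

```text
time_s: 14.28
eef_pos: [0.4487, 0.2831, 0.0348]
eef_rot: [0.004, 0.775, 0.632, 0.008]
wrist_force: [-21.7, -5.6, 50.3]
opening: 0.406
t 14.28 now [0.4487 0.2831 0.0348] F [-21.7  -5.6  50.3] open 0.406
travel now-axes [-0.032 -0.052 -0.013] goal-axes [-0.032 -0.053 -0.012] dr [ 0.033 -0.015 -0.018]
```

View pics/c7.png

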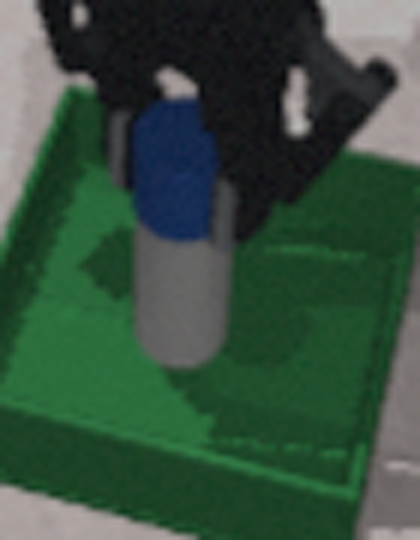

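A wrist force of 50 N confirms it's firmly on the floor, and the bottle at (182,230) is upright. I'll relax and release.

```bash
python3 -m handwheel '[{"travel":[0,0,-0.003],"dr":[0.033,-0.015,0]},{"travel":[0,0,0],"dr":[0,0,0]}]'
python3 -m handwheel '[{"travel":[0,0,0],"dr":[0,0,0]},{"travel":[0,0,0],"dr":[0,0,0]},{"travel":[0,0,0],"dr":[0,0,0]},{"travel":[0,0,0],"dr":[0,0,0]},{"travel":[0,0,0],"dr":[0,0,0]},{"travel":[0,0,0],"dr":[0,0,0]},{"travel":[0,0,0],"dr":[0,0,0]},{"travel":[0,0,0],"dr":[0,0,0]},{"travel":[0,0,-0.08],"dr":[0,0,0]},{"travel":[0,0,-0.12],"dr":[0,0,0]},{"travel":[0,0,-0.12],"dr":[0,0,0]},{"travel":[0,0,-0.12],"dr":[0,0,0]},{"travel":[0,0,-0.12],"dr":[0,0,0]},{"travel":[0,0,-0.12],"dr":[0,0,0]},{"travel":[0,0,-0.12],"dr":[0,0,0]},{"travel":[0,0,0],"dr":[0,0,0]},{"travel":[0,0,0],"dr":[0,0,0]}]' 1
python3 -c "
from h import *
goal(.4545,-.300,.16,73.2)"
```

```text
time_s: 14.5
eef_pos: [0.4491, 0.2838, 0.0375]
eef_rot: [0.0, 0.774, 0.633, 0.001]
wrist_force: [0.9, -0.8, -1.5]
opening: 0.406
time_s: 15.92
eef_pos: [0.4462, 0.2829, 0.1648]
eef_rot: [-0.0, 0.774, 0.633, -0.0]
wrist_force: [0.6, -0.4, -1.4]
opening: 0.997
t 15.92 now [0.4462 0.2829 0.1648] F [ 0.6 -0.4 -1.4] open 0.997
travel now-axes [-3.797  0.83   0.032] goal-axes [-3.704  1.176  0.032] dr [-0.002  0.001  0.176]
```

```bash
python3 -m handwheel '[{"travel":[0,0,0],"dr":[0,0,0.176]},{"travel":[-0.1,0.03,0],"dr":[0,0,0]},{"travel":[-0.2,0.063,0],"dr":[0,0,0]},{"travel":[-0.2,0.063,0],"dr":[0,0,0]},{"travel":[-0.2,0.063,0],"dr":[0,0,0]},{"travel":[-0.2,0.063,0],"dr":[0,0,0]},{"travel":[-0.2,0.063,0],"dr":[0,0,0]},{"travel":[-0.2,0.063,0],"dr":[0,0,0]},{"travel":[-0.2,0.063,0],"dr":[0,0,0]},{"travel":[-0.2,0.063,0],"dr":[0,0,0]},{"travel":[-0.2,0.063,0],"dr":[0,0,0]},{"travel":[-0.2,0.063,0],"dr":[0,0,0]},{"travel":[-0.2,0.063,0],"dr":[0,0,0]},{"travel":[-0.2,0.063,0],"dr":[0,0,0]},{"travel":[-0.2,0.063,0],"dr":[0,0,0]},{"travel":[-0.2,0.063,0],"dr":[0,0,0]},{"travel":[-0.2,0.063,0],"dr":[0,0,0]},{"travel":[-0.1,0.03,0],"dr":[0,0,0]},{"travel":[0,0,0],"dr":[0,0,0]},{"travel":[0,0,0],"dr":[0,0,0]}]' 1
python3 -c "
from h import *
goal(.4545,-.300,.16,73.2)"
```

```text
time_s: 17.58
eef_pos: [0.4391, -0.2401, 0.1496]
eef_rot: [-0.009, 0.803, 0.595, -0.005]
wrist_force: [-0.4, -0.3, -0.0]
opening: 1.0
t 17.58 now [ 0.4391 -0.2401  0.1496] F [-0.4 -0.3 -0. ] open 1.0
travel now-axes [-0.352  0.213 -0.074] goal-axes [-0.353  0.214 -0.069] dr [-0.037 -0.005 -0.004]
```

```bash
python3 -m handwheel '[{"travel":[-0.09,0.055,0],"dr":[-0.037,0,0]},{"travel":[-0.09,0.055,0],"dr":[0,0,0]},{"travel":[-0.09,0.055,0],"dr":[0,0,0]},{"travel":[-0.04,0.025,0.05],"dr":[0,0,0]},{"travel":[0,0,0.1],"dr":[0,0,0]},{"travel":[0,0,0.1],"dr":[0,0,0]},{"travel":[0,0,0.1],"dr":[0,0,0]},{"travel":[0,0,0],"dr":[0,0,0]},{"travel":[0,0,0],"dr":[0,0,0]}]' 1
python3 -c "
from h import *
goal(.4545,-.300,-.012,73.2)"
```

```text
time_s: 18.33
eef_pos: [0.4538, -0.2871, 0.0904]
eef_rot: [-0.005, 0.802, 0.598, 0.001]
wrist_force: [0.3, 0.0, 0.1]
opening: 0.999
t 18.33 now [ 0.4538 -0.2871  0.0904] F [0.3 0.  0.1] open 0.999
travel now-axes [-0.087  0.034  0.682] goal-axes [-0.081  0.03   0.683] dr [-0.013 -0.015  0.008]
```

```bash
python3 -m handwheel '[{"travel":[-0.06,0.03,0],"dr":[-0.013,-0.015,0]},{"travel":[-0.02,0,0.08],"dr":[0,0,0]},{"travel":[0,0,0.08],"dr":[0,0,0]},{"travel":[0,0,0.08],"dr":[0,0,0]},{"travel":[0,0,0.08],"dr":[0,0,0]},{"travel":[0,0,0.04],"dr":[0,0,0]},{"travel":[0,0,0],"dr":[0,0,0]},{"travel":[0,0,0],"dr":[0,0,0]}]' 1
python3 -c "
from h import *
goal(.4545,-.300,-.012,73.2)
cv2.imwrite('pics/c8.png',np.hstack([crop('side',290,110,90,110,5)[:500],crop('top',340,220,70,100,5)]))"
```

```text
time_s: 19.0
eef_pos: [0.4578, -0.3041, 0.036]
eef_rot: [0.005, 0.801, 0.598, 0.0]
wrist_force: [-0.0, -0.6, 0.7]
opening: 1.004
t 19.0 now [ 0.4578 -0.3041  0.036 ] F [-0.  -0.6  0.7] open 1.004
travel now-axes [ 0.022 -0.031  0.32 ] goal-axes [ 0.02  -0.029  0.32 ] dr [0.015 0.01  0.011]
```

View pics/c8.png

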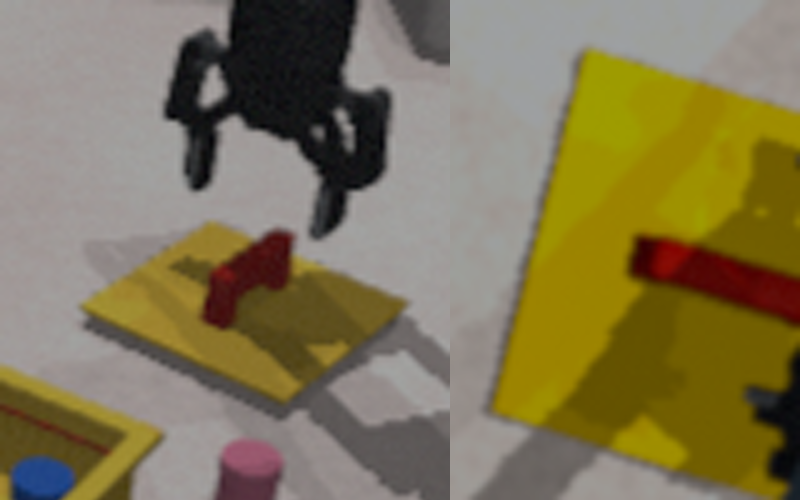

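The open fingers straddle the handle from above: the tip midpoint is at (262,212) and the handle top at (250,250). I'll work out the height left to go.

```bash
python3 - <<'E'
from h import *
for z in(.036,.07,.08,.09,.1): print(z,proj("side",(.4578,-.3041,z)).round(1),proj("top",(.4578,-.3041,z)).round(1))
E
python3 -m handwheel '[{"travel":[0.02,-0.03,0.05],"dr":[0.015,0.01,0]},{"travel":[0,0,0.07],"dr":[0,0,0]},{"travel":[0,0,0.07],"dr":[0,0,0]},{"travel":[0,0,0.03],"dr":[0,0,0]},{"travel":[0,0,0],"dr":[0,0,0]},{"travel":[0,0,0],"dr":[0,0,0]}]' 1
python3 -c "
from h import *
goal(.4545,-.300,-.012,73.2)"
```

```text
0.036 [339.  164.9] [399.3 274.9]
0.07 [340.4 156.1] [405.3 275.2]
0.08 [340.9 153.5] [407.1 275.3]
0.09 [341.3 150.8] [409.  275.5]
0.1 [341.8 148.1] [411.  275.6]
time_s: 19.6
eef_pos: [0.4551, -0.3005, 0.0015]
eef_rot: [0.001, 0.801, 0.599, 0.0]
wrist_force: [0.6, -1.0, 0.9]
opening: 1.001
t 19.6 now [ 0.4551 -0.3005  0.0015] F [ 0.6 -1.   0.9] open 1.001
travel now-axes [ 0.002 -0.005  0.09 ] goal-axes [ 0.002 -0.005  0.09 ] dr [0.004 0.002 0.011]
```

```bash
python3 -m handwheel '[{"travel":[0,0,0.04],"dr":[0,0,0]},{"travel":[0,0,0.04],"dr":[0,0,0]},{"travel":[0,0,0.025],"dr":[0,0,0]},{"travel":[0,0,0],"dr":[0,0,0]},{"travel":[0,0,0],"dr":[0,0,0]}]' 1
python3 -m handwheel '[{"travel":[0,0,0],"dr":[0,0,0]},{"travel":[0,0,0],"dr":[0,0,0]},{"travel":[0,0,0],"dr":[0,0,0]},{"travel":[0,0,0],"dr":[0,0,0]},{"travel":[0,0,0],"dr":[0,0,0]},{"travel":[0,0,0],"dr":[0,0,0]},{"travel":[0,0,0],"dr":[0,0,0]},{"travel":[0,0,0],"dr":[0,0,0]},{"travel":[0,0,0],"dr":[0,0,0]},{"travel":[0,0,0],"dr":[0,0,0]},{"travel":[0,0,0],"dr":[0,0,0]},{"travel":[0,0,0],"dr":[0,0,0]}]' -1
python3 -c "
from h import *
goal(.4545,-.300,-.012,73.2)"
```

```text
time_s: 20.02
eef_pos: [0.4553, -0.3007, -0.0159]
eef_rot: [0.001, 0.801, 0.599, 0.0]
wrist_force: [0.2, -0.2, 0.3]
opening: 1.0
time_s: 21.02
eef_pos: [0.4559, -0.3013, -0.0149]
eef_rot: [0.002, 0.801, 0.599, 0.0]
wrist_force: [-0.7, 0.5, -0.3]
opening: 0.204
t 21.02 now [ 0.4559 -0.3013 -0.0149] F [-0.7  0.5 -0.3] open 0.204
travel now-axes [ 0.005 -0.012 -0.019] goal-axes [ 0.005 -0.012 -0.019] dr [0.007 0.004 0.011]
```

Gripped: the opening is 0.204, about 17 mm. Lift.

```bash
python3 -m handwheel '[{"travel":[0,0,-0.04],"dr":[0,0,0]},{"travel":[0,0,-0.07],"dr":[0,0,0]},{"travel":[0,0,-0.1],"dr":[0,0,0]},{"travel":[0,0,-0.1],"dr":[0,0,0]},{"travel":[0,0,-0.1],"dr":[0,0,0]},{"travel":[0,0,-0.1],"dr":[0,0,0]},{"travel":[0,0,-0.1],"dr":[0,0,0]},{"travel":[0,0,-0.1],"dr":[0,0,0]},{"travel":[0,0,-0.1],"dr":[0,0,0]},{"travel":[0,0,-0.05],"dr":[0,0,0]},{"travel":[0,0,0],"dr":[0.007,0,0]},{"travel":[0,0,0],"dr":[0,0,0]}]'
python3 -c "
from h import *
goal(.532,-.004,.13,79)"
```

```text
time_s: 22.02
eef_pos: [0.4547, -0.2998, 0.1271]
eef_rot: [0.001, 0.801, 0.599, -0.001]
wrist_force: [-0.4, 0.1, -1.5]
opening: 0.204
t 22.02 now [ 0.4547 -0.2998  0.1271] F [-0.4  0.1 -1.5] open 0.204
travel now-axes [ 2.037 -0.064 -0.025] goal-axes [ 2.034  0.13  -0.019] dr [ 0.001  0.005 -0.182]
```

```bash
python3 -m handwheel '[{"travel":[0,0,0],"dr":[0,0,-0.182]},{"travel":[0.06,0.004,-0.01],"dr":[0,0,0]},{"travel":[0.115,0.007,-0.01],"dr":[0,0,0]},{"travel":[0.115,0.007,-0.01],"dr":[0,0,0]},{"travel":[0.115,0.007,-0.01],"dr":[0,0,0]},{"travel":[0.115,0.007,-0.01],"dr":[0,0,0]},{"travel":[0.115,0.007,-0.01],"dr":[0,0,0]},{"travel":[0.115,0.007,-0.01],"dr":[0,0,0]},{"travel":[0.115,0.007,-0.01],"dr":[0,0,0]},{"travel":[0.115,0.007,-0.01],"dr":[0,0,0]},{"travel":[0.115,0.007,-0.01],"dr":[0,0,0]},{"travel":[0.115,0.007,-0.01],"dr":[0,0,0]},{"travel":[0.115,0.007,-0.01],"dr":[0,0,0]},{"travel":[0.115,0.007,-0.01],"dr":[0,0,0]},{"travel":[0.115,0.007,-0.01],"dr":[0,0,0]},{"travel":[0.115,0.007,0],"dr":[0,0,0]},{"travel":[0.1,0.007,0],"dr":[0,0,0]},{"travel":[0.06,0.004,0],"dr":[0,0,0]},{"travel":[0,0,0],"dr":[0,0,0]},{"travel":[0,0,0],"dr":[0,0,0]}]'
python3 -c "
from h import *
goal(.532,-.004,.12,79)"
```

```text
time_s: 23.68
eef_pos: [0.5185, -0.0058, 0.1317]
eef_rot: [-0.016, 0.785, 0.619, -0.007]
wrist_force: [-0.5, -0.2, -1.1]
opening: 0.201
t 23.68 now [ 0.5185 -0.0058  0.1317] F [-0.5 -0.2 -1.1] open 0.201
travel now-axes [0.032 0.087 0.075] goal-axes [0.029 0.086 0.078] dr [-0.064 -0.018 -0.084]
```

```bash
python3 -m handwheel '[{"travel":[0,0.04,0],"dr":[-0.05,-0.018,-0.084]},{"travel":[0.02,0.04,0.03],"dr":[0,0,0]},{"travel":[0,0,0.05],"dr":[0,0,0]},{"travel":[0,0,0.05],"dr":[0,0,0]},{"travel":[0,0,0],"dr":[0,0,0]},{"travel":[0,0,0],"dr":[0,0,0]}]'
python3 -c "
from h import *
goal(.532,-.004,.044,79)
cv2.imwrite('pics/c9.png',np.hstack([crop('side',230,130,100,100,4),crop('top',200,190,100,100,4)]))"
```

```text
time_s: 24.18
eef_pos: [0.5292, -0.0077, 0.108]
eef_rot: [-0.004, 0.774, 0.633, -0.004]
wrist_force: [0.4, 0.0, -1.1]
opening: 0.203
t 24.18 now [ 0.5292 -0.0077  0.108 ] F [ 0.4  0.  -1.1] open 0.203
travel now-axes [0.028 0.019 0.426] goal-axes [0.028 0.014 0.426] dr [-0.023  0.001 -0.014]
```

View pics/c9.png

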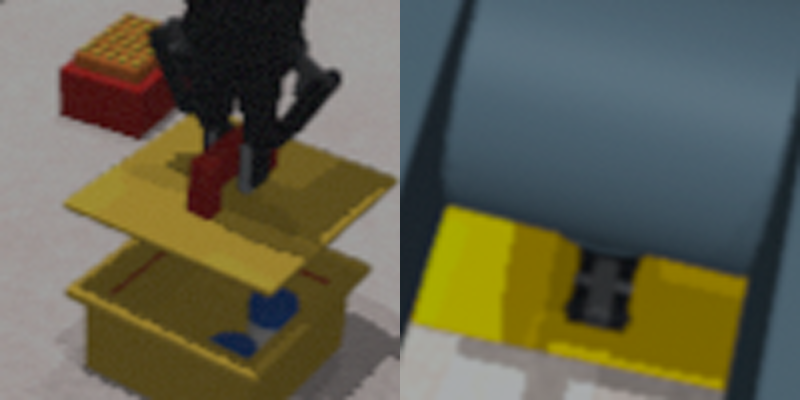

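The lid hangs level and square above the tub. Its plate corners are at side crop (64,206), (275,290), (395,182), and its near edge in the top crop runs from (412,325) to (722,388). I'll check the centring numerically and lower part way.

```bash
python3 - <<'E'
from h import *
# plate top z = eef z + .0599 - .027
z=.108+.0599-.027
s=[onz("side",(230+a/4,130+b/4),z,1)[:2] for a,b in((64,206),(275,290),(395,182))]
t=[onz("top",(200+a/4,190+b/4),z,1)[:2] for a,b in((12,325),(322,388))]
print(np.round(s,4),"centre side",((s[0]+s[2])/2).round(4)); print(np.round(t,4))
u=t[1]-t[0]; L=np.linalg.norm(u); n=np.array([-u[1],u[0]])/L; print("len",L,"ang",np.degrees(np.arctan2(u[1],u[0]))%90,"centre top",(t[0]+t[1])/2+n*.08)
E
python3 -m handwheel '[{"travel":[0.02,0.014,0.03],"dr":[-0.023,0,-0.014]},{"travel":[0,0,0.05],"dr":[0,0,0]},{"travel":[0,0,0.05],"dr":[0,0,0]},{"travel":[0,0,0.03],"dr":[0,0,0]},{"travel":[0,0,0],"dr":[0,0,0]}]'
python3 -c "
from h import *
goal(.532,-.004,.044,79)"
```

```text
[[ 0.6187  0.0619]
 [ 0.4654  0.0843]
 [ 0.4354 -0.0625]] centre side [ 5.27e-01 -3.00e-04]
[[ 0.4665  0.0869]
 [ 0.4387 -0.0526]]
len 0.14217991759937168 ang 78.7343622786873 centre top [0.5310606  0.00152555]
time_s: 24.7
eef_pos: [0.5326, -0.0052, 0.0826]
eef_rot: [0.002, 0.772, 0.636, 0.001]
wrist_force: [-0.8, 0.1, -1.5]
opening: 0.207
t 24.7 now [ 0.5326 -0.0052  0.0826] F [-0.8  0.1 -1.5] open 0.207
travel now-axes [ 0.007 -0.006  0.257] goal-axes [ 0.007 -0.005  0.257] dr [0.007 0.001 0.   ]
```

Centring agrees with the tub to within a few mm. Continue down, slowly at the end.

```bash
python3 -m handwheel '[{"travel":[0,0,0.04],"dr":[0,0,0]},{"travel":[0,0,0.05],"dr":[0,0,0]},{"travel":[0,0,0.05],"dr":[0,0,0]},{"travel":[0,0,0.04],"dr":[0,0,0]},{"travel":[0,0,0.03],"dr":[0,0,0]},{"travel":[0,0,0],"dr":[0,0,0]},{"travel":[0,0,0],"dr":[0,0,0]}]'
python3 -c "
from h import *
goal(.532,-.004,.044,79)"
```

```text
time_s: 25.28
eef_pos: [0.532, -0.005, 0.0465]
eef_rot: [0.001, 0.772, 0.636, 0.0]
wrist_force: [-0.5, 0.6, -1.5]
opening: 0.2
t 25.28 now [ 0.532  -0.005   0.0465] F [-0.5  0.6 -1.5] open 0.2
travel now-axes [ 0.007 -0.001  0.017] goal-axes [ 0.007 -0.001  0.017] dr [0.003 0.001 0.   ]
```

```bash
python3 -m handwheel '[{"travel":[0,0,0.018],"dr":[0,0,0]},{"travel":[0,0,0.018],"dr":[0,0,0]},{"travel":[0,0,0.018],"dr":[0,0,0]}]'
python3 -c "
from h import *
goal(.532,-.004,.044,79)"
```

```text
time_s: 25.53
eef_pos: [0.5324, -0.0051, 0.043]
eef_rot: [0.001, 0.771, 0.636, -0.0]
wrist_force: [-18.1, 3.3, 34.8]
opening: 0.202
t 25.53 now [ 0.5324 -0.0051  0.043 ] F [-18.1   3.3  34.8] open 0.202
travel now-axes [ 0.007 -0.004 -0.007] goal-axes [ 0.007 -0.004 -0.007] dr [0.001 0.002 0.002]
```

Contact at z = 0.043, exactly the expected home height. Relax, release, retreat upward, then move clear.

```bash
python3 -m handwheel '[{"travel":[0,0,0],"dr":[0,0,0]},{"travel":[0,0,0],"dr":[0,0,0]}]'
python3 -m handwheel '[{"travel":[0,0,0],"dr":[0,0,0]},{"travel":[0,0,0],"dr":[0,0,0]},{"travel":[0,0,0],"dr":[0,0,0]},{"travel":[0,0,0],"dr":[0,0,0]},{"travel":[0,0,0],"dr":[0,0,0]},{"travel":[0,0,0],"dr":[0,0,0]},{"travel":[0,0,0],"dr":[0,0,0]},{"travel":[0,0,0],"dr":[0,0,0]},{"travel":[0,0,0],"dr":[0,0,0]},{"travel":[0,0,0],"dr":[0,0,0]},{"travel":[0,0,-0.05],"dr":[0,0,0]},{"travel":[0,0,-0.1],"dr":[0,0,0]},{"travel":[0,0,-0.1],"dr":[0,0,0]},{"travel":[0,0,-0.1],"dr":[0,0,0]},{"travel":[0,0,-0.1],"dr":[0,0,0]},{"travel":[0,0,-0.1],"dr":[0,0,0]},{"travel":[0,0,-0.1],"dr":[0,0,0]},{"travel":[0,0,-0.1],"dr":[0,0,0]},{"travel":[0,0,0],"dr":[0,0,0]}]' 1
python3 -m handwheel '[{"travel":[-0.1,0,0],"dr":[0,0,0]},{"travel":[-0.15,0,0],"dr":[0,0,0]},{"travel":[-0.15,0,0],"dr":[0,0,0]},{"travel":[-0.15,0,0],"dr":[0,0,0]},{"travel":[-0.15,0,0],"dr":[0,0,0]},{"travel":[-0.15,0,0],"dr":[0,0,0]},{"travel":[-0.15,0,0],"dr":[0,0,0]},{"travel":[-0.15,0,0],"dr":[0,0,0]},{"travel":[-0.15,0,0],"dr":[0,0,0]},{"travel":[-0.15,0,0],"dr":[0,0,0]},{"travel":[-0.1,0,0],"dr":[0,0,0]},{"travel":[0,0,0],"dr":[0,0,0]},{"travel":[0,0,0],"dr":[0,0,0]}]' 1
python3 -c "
from h import *
cv2.imwrite('pics/fin.png',np.hstack([cv2.resize(viewer.camera('top')[140:340,60:330,::-1],(540,400))[:, :400],cv2.resize(viewer.camera('side')[150:350,215:335,::-1],(360,600))[:400]]))
a=cv2.resize(viewer.camera('top')[:,:,::-1],(440,330)); b=cv2.resize(viewer.camera('side')[150:350,205:335,::-1],(360,554),interpolation=cv2.INTER_CUBIC)
t=cv2.resize(viewer.camera('top')[180:300,195:310,::-1],(230,240),interpolation=cv2.INTER_CUBIC)
L=np.zeros((600,440,3),np.uint8); L[:330]=a; L[345:585,:230]=t
R=np.zeros((600,360,3),np.uint8); R[:554]=b
cv2.imwrite('pics/fin2.png',np.hstack([L,R]))"
```

```text
time_s: 25.7
eef_pos: [0.5335, -0.0053, 0.0451]
eef_rot: [0.002, 0.771, 0.637, 0.0]
wrist_force: [0.7, 0.3, -2.4]
opening: 0.202
time_s: 27.28
eef_pos: [0.5329, -0.005, 0.1656]
eef_rot: [0.002, 0.771, 0.637, 0.001]
wrist_force: [0.7, -0.7, 0.4]
opening: 1.001
time_s: 28.37
eef_pos: [0.4848, -0.2412, 0.1618]
eef_rot: [0.001, 0.77, 0.638, 0.001]
wrist_force: [-0.2, 0.3, -0.2]
opening: 1.004
```

View pics/fin2.png

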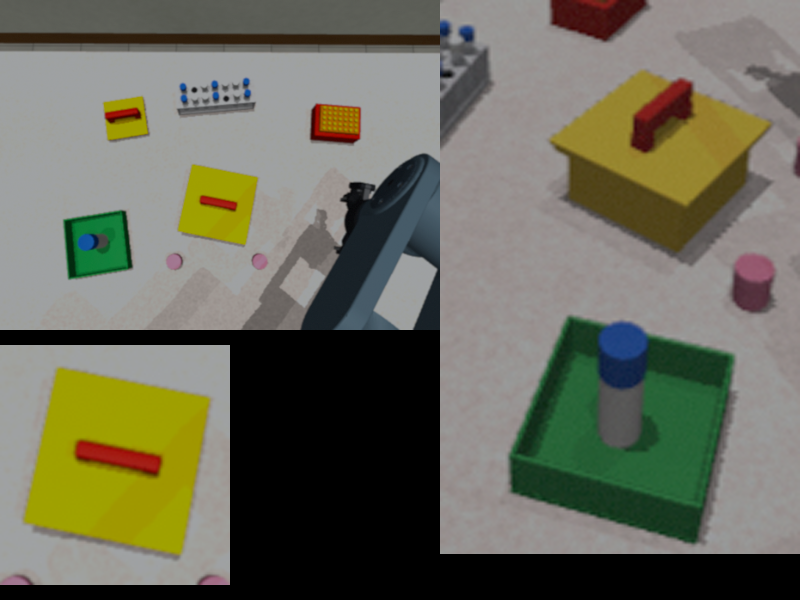

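The final picture shows the lid flat on the tub (top inset corners (57,368), (210,397), (180,555), (25,523)). The bottle is upright in the bin with its base at side (620,440), and the bystanders haven't moved. I'll do a numeric check and hand in if it passes.

```bash
python3 - <<'E'
from h import *
P=np.array([onz("top",(195+a/2,180+(b-345)/2),.076,1)[:2] for a,b in((57,368),(210,397),(180,555),(25,523))])
m=P.mean(0); print("lid centre",m,"off tub",np.linalg.norm(m-[.5314,-.004]),[np.degrees(np.arctan2(*(P[i]-P[i-1])[::-1]))%90 for i in range(4)],[np.linalg.norm(P[i]-P[i-1]).round(3) for i in range(4)])
k=.8594; f=360/130
print("handle top",tri((195+118/2,180+(456-345)/2),(205+664/f-440/f,150+103/f),1))
print("cap top",tri((87*512/440,240.5*512/440),(205+(623-440)/f,150+340/f),1))
if np.linalg.norm(m-[.5314,-.004])<.015: print(ctrl.hand_in())
E
```

```text
lid centre [ 0.53223476 -0.00499148] off tub 0.0012960892790837772 [np.float64(79.34109632462037), np.float64(79.19213956600197), np.float64(78.31870485360108), np.float64(78.54995136704824)] [np.float64(0.157), np.float64(0.157), np.float64(0.159), np.float64(0.155)]
handle top (array([ 0.53304229, -0.00496801,  0.10811247]), np.float64(0.00032374907015526156))
cap top (array([0.44912249, 0.28148976, 0.10449955]), np.float64(0.002413695658764841))
the job is handed in; nothing more can be done
None
```

The tall bottle now stands upright in the green bin and the large lid is seated on the tub. I handed the job in after about 28.5 s of robot time, against the 61 s limit; no verdict is reported.

**What I did:** I gripped the tall bottle by its cap and set it down in the bin, then picked up the large lid by its handle and lowered it onto the tub. Both were let go only once the wrist force showed contact.

**Last checks:**
- **Lid:** its centre measured about 1.3 mm from the tub's centre and square to within about 1°. It touched down within 0.5 mm of the expected home height, and looks flat on the rim.
- **Bottle:** it looks upright, about 9 mm from the bin's centre.
- **Bystanders:** the small lid, tip box and tube rack look unmoved.
- **Short bottles:** they were last seen in the tub just before the lid went on; the closed lid hides them now.

**What failed or disagreed:**
- **Missed first grasp:** the gripper closed above the cap. In the pictures the fingertips stood about 38 mm (shut) to 48 mm (open) higher than the reported tool position. I corrected for this by eye and judged the set-down heights against the heights at pick-up.
- **Low camera heights:** the two-camera heights read low: about 6 mm at the lid handle before pick-up, and at the end about 7 mm there and 4 mm at the cap. This is probably pixel-reading error.
- **Set-down forces:** the bottle was pressed down with about 50 N at the wrist and the lid with about 35 N. Both are under the 120 N wrist limit. The pressing went through the gripped part; I have no separate reading of contact on the gripper's body (40 N limit).

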